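# Load bar blanks into the closed feed tube

## Robot

A 6-joint arm with a two-finger parallel gripper is mounted at the origin on a cart in front of the work surface, level with it; the furniture and walls round the work are solid. World frame = base frame: x ahead of the robot, y to its left, z up, the work surface at z = 0. Lengths are in m, angles in degrees, forces in N, time in s.
With the tool pointing down it reaches from about 0.25 to 0.725 m from the base axis. Payload 9.7 kg.
Tool frame: the origin (TCP) lies on the centre line of the jaws, within the pads' length; the fingertips stand bot.nose_length ahead of it and the grasp point (between the pads) lies 11 mm behind it (bot.nose_length is the distance from the TCP to the fingertips, in m); z points along the fingers, y is the line along which they close (so a half turn about z gives the same grasp; the last joint's range is limited). The gripper opens to 85 mm and grips with 20 to 120 N. Pads are 22 mm wide; open, the fingers measure 114 mm over their backs; the gripper's body (76 mm by 85 mm) begins 54 mm behind the grasp point. The pads swing forward as they close: fully open they stand 13 mm farther back than shut.
Start: joints at [-72.422, 4.979, 10.078, 95.1, 0, 90], TCP at [0.166, -0.524, 0.202] pointing down, gripper open.
Joint ranges: [-179.16, 179.16], [-48.56, 103.87], [-65.8, 70.77], [-126.05, 130.52], [-82.76, 87.17], [-180, 180]. Speed limits (degrees/s): [127.2, 127.2, 147.25, 180, 180, 180].

## Interface

Orientations are given as [roll, pitch, yaw] about the fixed x, y, z axes, in that order (R = Rz(yaw) Ry(pitch) Rx(roll)).
In Python, from workcell import bot gives the robot as it stands. The module is installed in compiled form; this text tells all that it offers.
- The arm moves only by the shell command python3 -m inch 'ROWS' [OPENING] [FORCE]. ROWS is JSON, a list of rows, each a list of 4 numbers: the shift along the world's x, y, z in cm, then the turn about the world's z in degrees. A call has exactly 8 rows; each row is the pose to reach, as a shift and turn from the pose commanded when the call began; what a row does not reach only later rows make up. A row lasts 1/8 s, in which the tool goes at most 62.5 mm and 10.7 degrees, less where a joint would pass 70% of its speed; a pose out of reach is approached as far as the arm can. A call with a gripper value outside its range is refused whole. OPENING is the finger opening in cm, from 0 to 8.54, set as the call begins (- or left out, the last holds). The fingers move at their own pace and stop on an object; FORCE is the grip in N (left out, the last holds). Time passes only in rows, so rows that repeat a pose let the fingers close, or fill a call up. It gives the time, the measured TCP pose, the force, the opening and the grip force at its end, in the units of the state.
- bot.get_obs(): the state, without advancing time (a new reading comes with each control period).
- bot.camera(name): name is "scene" or "side" or "wrist"; returns a dict with "img" (400x640x3 uint8, red, green, blue), "fovy" (degrees; the focal length in pixels is half the picture's height over the tangent of half this angle, whatever the lens; pixels are square), "cx", "cy" (the principal point, pixels), "R" (3x3) and "t" (3): a world point X has camera coordinates R X + t; the wrist camera has in their place "mount" (4x4, takes a point from camera to tool coordinates, whose origin is the TCP and whose axes are the flange's). Camera axes: x right, y down, z forward; pixel columns grow to the right and rows downward; lengths in m; the calibration is good to about 2 mm. A picture is of the moment at which its call begins: read the wrist's pose just before it. There is no depth.
- bot.job_done(): hands the job in; it is judged then, once.
Trained networks look in a picture, given as the dict that the camera call returned (one of the last four; its "shot" number tells which), for a name from the list of things; names that differ only in an ending like _2 or _b are one class to them, and where a whole thing is asked for, a point or a joint stands for the part that bears it (a point fixed in the world has none). Each returns a list of dicts, best first, with "score" (0 to 1); they miss things now and then, are a little off and sometimes report something else, mostly with a low value. They report only what shows in the picture. A call takes as long as a camera call.
- bot.find_in(thing, picture): "point" ([column, row] in pixels, amid what is visible of it).
- bot.landmark_of(thing, picture): "point" ([column, row] in pixels: a listed point, or the origin of a listed thing).
The state is a dict: "time": time; "q": joint angles; "qd": joint speeds; "joint_efforts": joint torques, N m; "ee_pos": TCP position; "tcp_rot": TCP orientation; "wrist_force": force on the tool from outside, world axes, zero at the start; "torque": the same for the moment, N m; "opening": finger opening in m; "grasp_force": force on a finger pad.
Only numpy, scipy, OpenCV 4.12 (cv2) and the standard library are available. Lean on these libraries where they do the work, as an engineer would, in place of code of your own. Each camera call takes 0.05 s, during which the arm holds its last target. There are 200 camera calls.

## Task

One octagonal bar blank is already in the feeder's closed-end tube. Feed the two loose ones in after it, the longer first and then the shorter: lay each on the V rail in front of the mouth and push it in, so that it drives the ones before it deeper. In the end all three must lie end to end, pushed fully home against the closed end, so that just a few millimetres of the shortest stick out of the mouth. Do not knock over or shift the carton, the hex-key set or the two bottles next to the work.

Things in the scene. Friction and masses are not known exactly. Their poses are not given: they have to be found in the camera images.
- feed_mouth (a point): Centre of the open mouth of the fixed feeder tube, 60 mm above the bench, on the line the centre of a blank follows inside. x axis: level, straight into the tube; y to its left; z up. Bore: octagonal, 40 mm across flats, axis 62 mm and floor 42 mm above the bench. Walls 4 mm, outside 48 mm wide, top 85 mm above the bench, with a 16 mm sight slot along the top.
- tube_end (a point): Inner face of the tube's closed end, 232 mm in from the mouth along x (axes as feed_mouth). The three blanks are 240 mm together, so when fully home 8 mm of the last stick out of the mouth. No spring; blanks slide with ordinary metal friction (2 to 10 N for the stack).
- rail_end (a point): Outer end of the V rail, 114 mm in front of the mouth (axes as feed_mouth), 61 mm above the bench, where the axis of a blank lies on the rail. The rail runs from here to the mouth. A blank laid along it rests on its two lower slanting faces and is centred, ready to slide in. The space behind this end is free.
- feeder: The fixed feeder; origin on the bench under the mouth, axes as feed_mouth. Its rail is 34 mm wide, narrower than a blank, with edges 51 mm above the bench, on a 16 mm web over a base plate 70 mm wide, 16 mm high (bolt heads to 20 mm), x -120 to +248 mm. So fingers can pass down beside a blank on the rail, and push on its rear end above the rail's edges.
- blank_long_c (a point): The longer of the two bare-metal octagonal bar blanks on the bench: 100 mm long, 36 mm across opposite flats, 290 g nominal (may vary 0.7 to 1.4 times), ends turned to 33 mm round for 3 mm. This point is its centre (18 mm above the bench as it lies). Its x axis runs along the bar; it lies on one flat, so two flats face sideways (along its y) and can be pinched from above. Both ends are alike.
- blank_short_c (a point): The shorter of the two bare-metal octagonal bar blanks on the bench: 60 mm long, 36 mm across opposite flats, 174 g nominal (may vary 0.7 to 1.4 times), ends turned to 33 mm round for 3 mm. This point is its centre (18 mm above the bench as it lies). Its x axis runs along the bar; it lies on one flat, so two flats face sideways (along its y) and can be pinched from above. Both ends are alike.
- blank_in_c (a point): Centre of a third, loose blank of the same 36 mm section, 80 mm long (232 g nominal), that already lies in the tube, 50 to 130 mm in from the mouth, with its axis along the tube; seen through the sight slot. It is only pushed deeper by the blanks fed in after it.
- carton: Small cardboard carton, 66 (its x) x 49 (its y) x 31 mm high, loose; stands close beside one half of the longer blank, where it leaves no room for a finger. Origin: centre of its underside. Leave it.
- hex_keys: Folding hex-key set, green, 23 (x) x 78 (y) x 20 mm high, loose; lies close beside one half of the shorter blank. Origin: centre of its underside. Leave it.
- spray_white: White nozzle bottle, 56 mm across, 205 mm tall, loose, towards the back of the bench. Origin: centre of its underside. Leave it.
- green_cap: White bottle with a green cap, 64 mm across, 222 mm tall, loose, towards the back of the bench. Origin: centre of its underside. Leave it.

How it is judged (in metres and radians):
On the way:
1. the longer blank is more than half inside the tube, behind the one that was there, while the shorter is still outside (x of blank_long_c in the frame of feed_mouth above 0 m and y of blank_long_c in the frame of feed_mouth between -0.008 and 0.008 m and z of blank_long_c in the frame of feed_mouth between -0.008 and 0.008 m and x of blank_in_c in the frame of feed_mouth above 0.083 m and y of blank_in_c in the frame of feed_mouth between -0.008 and 0.008 m and z of blank_in_c in the frame of feed_mouth between -0.008 and 0.008 m and x of blank_short_c in the frame of feed_mouth below -0.01 m), for 0.1 s.
At the end, for the whole second after the job is handed in: All three blanks lie in the tube, from the closed end: the 80 mm one that was there, the 100 mm one, the 60 mm one; each within 6 mm of its fully home place (the shortest's outer end 8 mm, at most 14 mm, out of the mouth), at rest (x of blank_in_c in the frame of feed_mouth between 0.186 and 0.2 m and y of blank_in_c in the frame of feed_mouth between -0.008 and 0.008 m and z of blank_in_c in the frame of feed_mouth between -0.008 and 0.008 m and x of blank_long_c in the frame of feed_mouth between 0.096 and 0.11 m and y of blank_long_c in the frame of feed_mouth between -0.008 and 0.008 m and z of blank_long_c in the frame of feed_mouth between -0.008 and 0.008 m and x of blank_short_c in the frame of feed_mouth between 0.016 and 0.03 m and y of blank_short_c in the frame of feed_mouth between -0.008 and 0.008 m and z of blank_short_c in the frame of feed_mouth between -0.008 and 0.008 m and linear speed of each of blank_in, blank_long, blank_short below 0.02 m/s); the robot touches nothing.
It fails at once if the small cardboard carton is shifted by more than 20 mm or tipped (distance of carton from where it was at the start of the episode above 0.02 m or angle between carton's own z axis and vertical above 0.4 rad).
It fails at once if the folding hex-key set is shifted by more than 20 mm or tipped (distance of hex_keys from where it was at the start of the episode above 0.02 m or angle between hex_keys's own z axis and vertical above 0.4 rad).
It fails at once if the white nozzle bottle is shifted by more than 20 mm or tipped (distance of spray_white from where it was at the start of the episode above 0.02 m or angle between spray_white's own z axis and vertical above 0.4 rad).
It fails at once if the green-capped bottle is shifted by more than 20 mm or tipped (distance of green_cap from where it was at the start of the episode above 0.02 m or angle between green_cap's own z axis and vertical above 0.4 rad).
It also fails if it takes over 64 s, if anything falls off the work surface, if the arm or the gripper's body presses on something with over 40 N, if the wrist force passes 120 N, or if a joint passes its speed limit or range.

## Working session

There is one attempt and no reset: what is moved stays moved. The work goes in short steps, Python scripts to look and compute and a shell command to move; the robot and the scene stay as the last step left them, time stands still between calls to the robot, and variables do not carry over. Pictures are saved under pics/ and viewed, at most 10 in all, crops included, and the job is handed in when it is done.

```bash
mkdir -p pics
cat > h.py <<'E'
from workcell import bot
import numpy as np, cv2
from scipy.spatial.transform import Rotation as Ro
def ray(c,p,pose=None):
    f=200/np.tan(np.radians(c["fovy"])/2); d=np.array([(p[0]-c["cx"])/f,(p[1]-c["cy"])/f,1])
    if "R" in c: R=np.array(c["R"]);return -R.T@np.array(c["t"]),R.T@d
    M=np.array(c["mount"]);Rt=Ro.from_euler("xyz",pose["tcp_rot"],degrees=True).as_matrix()
    return Rt@M[:3,3]+np.array(pose["ee_pos"]),Rt@M[:3,:3]@d
def atz(c,p,z,pose=None):
    o,d=ray(c,p,pose);return o+d*(z-o[2])/d[2]
def proj(c,X,pose=None):
    f=200/np.tan(np.radians(c["fovy"])/2)
    if "R" in c: x=np.array(c["R"])@X+np.array(c["t"])
    else:
        M=np.array(c["mount"]);Rt=Ro.from_euler("xyz",pose["tcp_rot"],degrees=True).as_matrix()
        x=M[:3,:3].T@(Rt.T@(np.array(X)-pose["ee_pos"])-M[:3,3])
    return [x[0]/x[2]*f+c["cx"],x[1]/x[2]*f+c["cy"]]
Z=dict(feed_mouth=.06,tube_end=.06,rail_end=.061,blank_long_c=.018,blank_short_c=.018,blank_in_c=.06,carton=0,hex_keys=0,spray_white=0,green_cap=0)
def look(cam,names=Z):
    pose=bot.get_obs();c=bot.camera(cam)
    for n in names:
        for r in bot.landmark_of(n,c)[:2]:
            print(cam,n,round(r["score"],2),np.round(r["point"],1),np.round(atz(c,r["point"],Z[n],pose),4))
    return c,pose
def save(c,name): cv2.imwrite("pics/"+name,c["img"][:,:,::-1])
E
python3 - <<'E'
from h import *
o=bot.get_obs();print(o,bot.nose_length)
for cam in("scene","side","wrist"):
    c,p=look(cam);save(c,cam+"0.png")
    if "R" in c: print(ray(c,[320,200]))
    else: print(c["mount"])
E
```

```text
{'time': 0.0, 'q': array([-7.24227130e+01,  5.01231701e+00,  1.00330167e+01,  9.50978276e+01,
       -6.98907754e-04,  8.99992707e+01]), 'qd': array([-0.13021275, -0.02224228,  0.04441731,  0.03623529,  0.07450038,
        0.01807836]), 'joint_efforts': array([ 4.82615851e-04, -5.20383132e+01,  4.64810729e+01,  1.61616696e-02,
        1.62463207e-04,  8.76835799e-06]), 'ee_pos': array([ 0.16601232, -0.52407056,  0.20085853]), 'tcp_rot': array([-1.79922872e+02,  6.97925331e-04,  1.75780173e+01]), 'wrist_force': array([-0.51080894,  0.09016655, -0.46281825]), 'torque': array([-0.01230817, -0.01794796,  0.00396125]), 'grasp_force': 0.0, 'opening': 0.08549203239078464} 0.008
scene feed_mouth 0.79 [277.2 165.7] [0.4515 0.3863 0.06  ]
scene tube_end 0.82 [254.8 133.1] [0.4728 0.6262 0.06  ]
scene tube_end 0.38 [431.5 269.4] [ 0.6413 -0.3595  0.06  ]
scene rail_end 0.77 [290.1 184.4] [0.4402 0.2622 0.061 ]
scene blank_long_c 0.39 [334.9 242.6] [ 0.4438 -0.0535  0.018 ]
scene blank_long_c 0.23 [428.4 266.8] [ 0.6643 -0.3307  0.018 ]
scene blank_in_c 0.47 [264. 147.] [0.4621 0.5206 0.06  ]
sc
[... 537 characters left out ...]
5 [309.4 251. ] [ 0.4575 -0.0554  0.018 ]
side blank_in_c 0.49 [295.1 151.3] [0.4591 0.4735 0.06  ]
side carton 0.89 [309.9 272.8] [ 0.4508 -0.1273  0.    ]
side carton 0.62 [307.7 248.9] [ 0.455  -0.0263 -0.    ]
side hex_keys 0.74 [288.7 320.9] [ 0.3784 -0.2879  0.    ]
side spray_white 0.77 [377.4 241. ] [ 0.6765 -0.0204  0.    ]
(array([ 0.37611716, -0.98976162,  0.90108185]), array([ 0.09822817,  0.79819559, -0.59442427]))
[[ 2.91493183e-04 -9.57729533e-01 -2.87670047e-01  7.36240011e-02]
 [ 9.99998448e-01  7.79023070e-04 -1.58028504e-03 -1.18534095e-04]
 [ 1.73758725e-03 -2.87669140e-01  9.57728274e-01 -1.72914285e-01]
 [ 0.00000000e+00  0.00000000e+00  0.00000000e+00  1.00000000e+00]]
```

View pics/scene0.png

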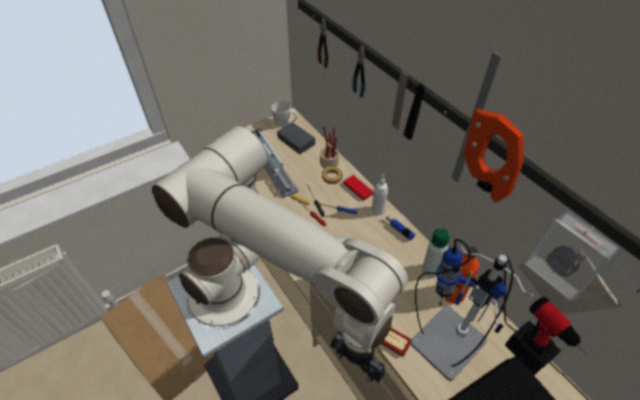

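View pics/side0.png

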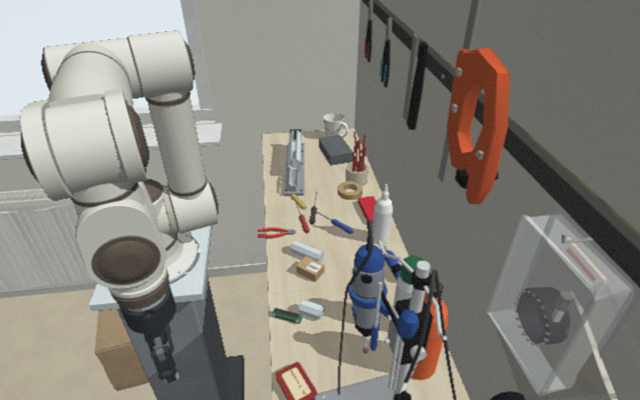

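The side view shows the feeder at (293,165), the long blank at (307,251) with the carton at (310,268), the short blank at (311,309) with the hex keys at (287,315). In the scene view the arm hides the blanks. I'll go above them for a closer look.

```bash
python3 -m inch '[[4,5,4,0],[8,10,8,0],[12,15,12,-5],[16,20,14,-10],[20,26,14,-17],[24,32,14,-17],[26,36,14,-17],[26,36,14,-17]]'
python3 - <<'E'
from h import *
c,p=look("wrist");save(c,"w1.png");print(p["ee_pos"],p["tcp_rot"],c["fovy"])
c,p=look("scene",[n for n in Z])
E
```

```text
time: 2.65
ee_pos: [0.427, -0.162, 0.3418]
tcp_rot: [180.0, -0.0, 0.7]
wrist_force: [-0.6, -0.3, 0.2]
opening: 0.0855
grasp_force: 0.0
wrist tube_end 0.68 [377.5 185.6] [ 0.3853 -0.2636  0.06  ]
wrist rail_end 0.95 [ 17.9 144.3] [0.4415 0.2691 0.061 ]
wrist rail_end 0.61 [246.2 136.7] [ 0.4566 -0.0667  0.061 ]
wrist blank_long_c 0.88 [248.4 136.3] [ 0.4531 -0.0613  0.018 ]
wrist blank_short_c 0.77 [380.1 146. ] [ 0.4403 -0.2724  0.018 ]
wrist blank_short_c 0.43 [287.8 135.9] [ 0.4544 -0.1241  0.018 ]
wrist hex_keys 0.76 [376.4 182.5] [ 0.3755 -0.2748  0.    ]
wrist green_cap 0.31 [243.9 136.9] [ 0.4503 -0.0502  0.    ]
[ 0.42703369 -0.16204067  0.34183419] [ 1.79995763e+02 -3.15956382e-02  6.72537144e-01] 66.18171845689953
scene feed_mouth 0.97 [279.  166.7] [0.4548 0.3768 0.06  ]
scene rail_end 0.69 [288.9 182.3] [0.4422 0.275  0.061 ]
scene rail_end 0.26 [346.8 253.7] [ 0.433  -0.1409  0.061 ]
scene blank_long_c 0.54 [337.4 242.1] [ 0.453  -0.0569  0.018 ]
scene blank_long_c 0.16 [428.2 269.4] [ 0.6561 -0.3384  0.018 ]
scene blank_short_c 0.7 [369.2 285.2] [ 0.439  -0.2694  0.018 ]
scene carton 0.62 [347.4 255.7] [ 0.456  -0.1183  0.    ]
scene hex_keys 0.54 [347.7 256.4] [ 0.4551 -0.1215  0.    ]
scene hex_keys 0.44 [355.5 298.4] [ 0.3748 -0.2762  0.    ]
scene spray_white 0.85 [377.9 209.5] [ 0.6924 -0.0077  0.    ]
scene spray_white 0.15 [290.9 185.4] [0.4667 0.3048 0.    ]
scene green_cap 0.85 [429.6 265.4] [ 0.6827 -0.3224  0.    ]
```

View pics/w1.png

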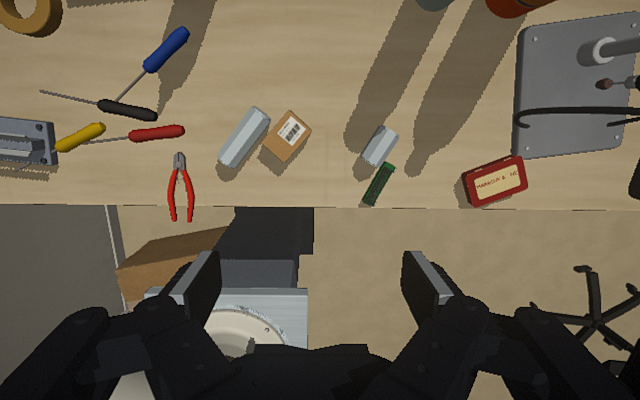

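The wrist view shows the long blank at about (245,137), lying at about -34° with the carton beside its upper-right half. The short blank is at (380,146), with the hex keys beside its lower half. I'll go close over the long one.

```bash
python3 -m inch '[[1,5,-4,-9],[2,8,-8,-18],[2,10,-12,-27],[2,10,-12,-35],[2,10,-12,-35],[2,10,-12,-35],[2,10,-12,-35],[2,10,-12,-35]]' 6
python3 - <<'E'
from h import *
c,p=look("wrist",["blank_long_c","carton"]);save(c,"w2.png");print(p["ee_pos"],p["tcp_rot"])
E
```

```text
time: 4.75
ee_pos: [0.372, -0.196, 0.2218]
tcp_rot: [-177.1, 0.1, -29.9]
wrist_force: [-0.2, 0.2, 1.3]
opening: 0.0602
grasp_force: 0.0
wrist blank_long_c 0.98 [194.  166.8] [ 0.4502 -0.0571  0.018 ]
wrist carton 0.72 [237.6 138.8] [ 0.4527 -0.12    0.    ]
[ 0.37197533 -0.19597003  0.22182997] [-1.77135212e+02  9.89542391e-02 -2.98701156e+01]
```

View pics/w2.png

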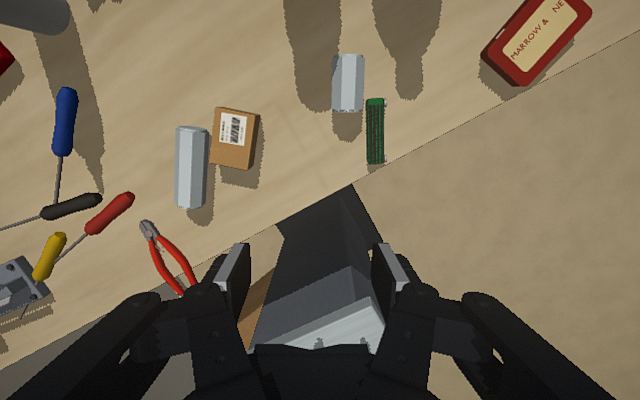

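It did not get there: the tool went towards -x, -y and tilted by 3°. I'll check the joints.

```bash
python3 -c "
from h import *
o=bot.get_obs()
for k in ('q','qd','ee_pos','tcp_rot','wrist_force','joint_efforts'): print(k,np.round(o[k],2))"
```

```text
q [-29.91 -12.    -3.83  98.28   2.87 179.94]
qd [ 0.07  0.22  0.07 -0.05 -0.05 -0.02]
ee_pos [ 0.37 -0.2   0.22]
tcp_rot [-1.7713e+02  1.1000e-01 -2.9850e+01]
wrist_force [0.54 0.29 0.32]
joint_efforts [ -0.22 -32.97  45.99   0.06   0.14   0.  ]
```

Joint 6 is at its 180° limit, since yaw = q1+180-q6. I'll use the half-turned grasp instead, at yaw ≈ 146°. First I'll measure both blanks' axis angles from a fresh shot of this view, then turn.

```bash
cat >> h.py <<'E'
def seg(c,pt,pose,zt=.03,L=100):
    im=c["img"].astype(int);hsv=cv2.cvtColor(c["img"],cv2.COLOR_RGB2HSV)
    warm=im[:,:,0]-im[:,:,2]
    m=((warm<12)&(hsv[:,:,2]>110)).astype(np.uint8)
    m=cv2.morphologyEx(m,cv2.MORPH_OPEN,np.ones((3,3)))
    n,lab,st,ce=cv2.connectedComponentsWithStats(m)
    k=lab[int(round(pt[1])),int(round(pt[0]))]
    if k==0: print("no seg");return
    cn=cv2.findContours((lab==k).astype(np.uint8),cv2.RETR_EXTERNAL,cv2.CHAIN_APPROX_NONE)[0][0][:,0,:]
    W=np.array([atz(c,q,zt,pose)[:2] for q in cn])*1000
    (cx,cy),(a,b),_=r=cv2.minAreaRect(W.astype(np.float32))
    B=cv2.boxPoints(r);e=B[1]-B[0] if np.linalg.norm(B[1]-B[0])>np.linalg.norm(B[2]-B[1]) else B[2]-B[1]
    print("seg centre",round(cx,1),round(cy,1),"size",round(a,1),round(b,1),"angle",round(np.degrees(np.arctan2(e[1],e[0]))%180,1),st[k])
E
python3 - <<'E'
from h import *
c,p=look("wrist",["blank_short_c"])
seg(c,[192,167],p);seg(c,[347,83],p)
E
python3 -m inch '[[4,4,0,10.7],[6,8,0,21.4],[7.5,13,0,32],[7.5,13,0,42.7],[7.5,13,0,53],[7.5,13,0,64],[7.5,13,0,74.5],[7.5,13,0,85]]'
```

```text
wrist blank_short_c 0.76 [346.7  82.4] [ 0.4425 -0.271   0.018 ]
seg centre 451.1 -55.2 size 35.1 105.0 angle 141.4 [ 174  126   31   83 2262]
seg centre 440.9 -270.3 size 35.3 59.4 angle 149.7 [ 331   54   34   58 1712]
time: 6.0
ee_pos: [0.447, -0.0659, 0.2216]
tcp_rot: [-177.1, 0.1, 55.5]
wrist_force: [-0.4, 0.3, 0.6]
opening: 0.0599
grasp_force: 0.0
```

```bash
python3 -m inch '[[0,0,0,10.7],[0,0,0,21.4],[0,0,0,32],[0,0,0,42.7],[-0.5,1,-1,53],[-1,2,-3,64],[-1.3,2.4,-5,74.5],[-1.3,2.4,-7,85]]'
python3 - <<'E'
from h import *
c,p=look("wrist",["blank_long_c","carton"]);save(c,"w3.png");print(p["ee_pos"],p["tcp_rot"])
q=proj(c,[.451,-.056,.03],p);print(q);seg(c,q,p)
E
```

```text
time: 7.0
ee_pos: [0.4338, -0.0416, 0.1511]
tcp_rot: [-177.1, 0.1, 140.5]
wrist_force: [0.1, -0.1, 0.1]
opening: 0.0601
grasp_force: 0.0
wrist blank_long_c 0.58 [322.3 199.7] [ 0.453  -0.0496  0.018 ]
wrist carton 0.88 [273.5 234.8] [ 0.455  -0.1236  0.    ]
[ 0.43378776 -0.04155618  0.1511045 ] [-1.77144782e+02  1.07240892e-01  1.40512718e+02]
[np.float64(315.9411103911432), np.float64(205.44328877492615)]
seg centre 452.4 -54.7 size 34.5 100.3 angle 141.8 [ 300  156   36   96 3213]
```

View pics/w3.png

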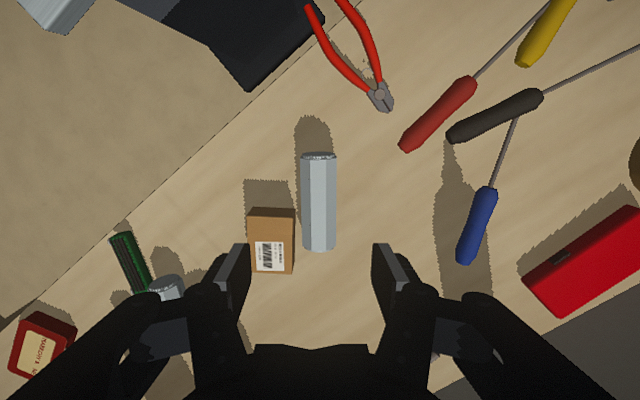

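The view shows the long blank at (318,205) with its upper half free; the carton starts at row 207. I'll grip about 24 mm off centre on the free half.

```bash
python3 -m inch '[[-0.2,0.3,-3,1.3],[-0.2,0.3,-6,1.3],[-0.2,0.3,-9,1.3],[-0.2,0.3,-11,1.3],[-0.2,0.3,-12.5,1.3],[-0.2,0.3,-13.5,1.3],[-0.2,0.3,-13.9,1.3],[-0.2,0.3,-13.9,1.3]]'
python3 -m inch '[[0,0,0,0],[0,0,0,0],[0,0,0,0],[0,0,0,0],[0,0,0,0],[0,0,0,0],[0,0,0,0],[0,0,0,0]]' 2.5 80
```

```text
time: 8.15
ee_pos: [0.432, -0.0392, 0.0131]
tcp_rot: [-177.1, 0.1, 141.4]
wrist_force: [-0.8, -0.6, 0.3]
opening: 0.0598
grasp_force: 0.0
time: 9.15
ee_pos: [0.4318, -0.0392, 0.0127]
tcp_rot: [-177.1, 0.1, 141.4]
wrist_force: [-0.1, 0.1, 0.8]
opening: 0.0249
grasp_force: 0.0
```

It closed to 25 mm with no force, so it missed. I'll look.

Run:
```python
from h import *
c,p=look("wrist",["blank_long_c","carton"]);save(c,"w4.png")
c,p=look("scene",["blank_long_c","carton"]);c,p=look("side",["blank_long_c","carton"])
```

```text
wrist blank_long_c 0.94 [313.9 278.4] [ 0.4559 -0.0549  0.018 ]
scene blank_long_c 0.76 [335.4 242.8] [ 0.4448 -0.0553  0.018 ]
scene carton 0.62 [347.  257.8] [ 0.4492 -0.125   0.    ]
side blank_long_c 0.65 [284.4 316.3] [ 0.3684 -0.2862  0.018 ]
side blank_long_c 0.6 [307.1 249. ] [ 0.4516 -0.0457  0.018 ]
side carton 0.6 [308.9 271.7] [ 0.4484 -0.1226 -0.    ]
```

View pics/w4.png

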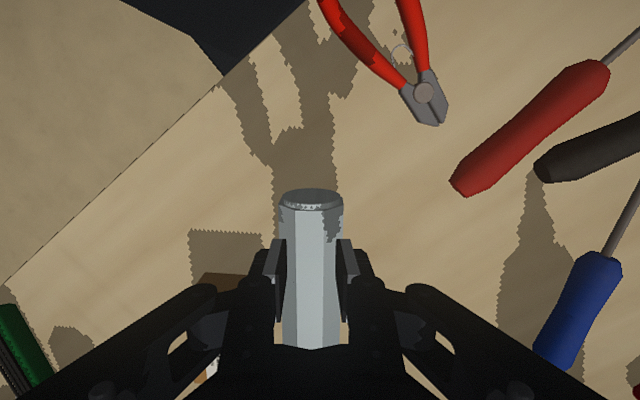

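Run:
```python
from h import *
p=bot.get_obs();c=bot.camera("wrist")
Rt=Ro.from_euler("xyz",p["tcp_rot"],degrees=True).as_matrix()
for y in(.0125,.018):
  for z in(.008,-.005,-.011,-.02):
    print(y,z,[np.round(proj(c,p["ee_pos"]+Rt@np.array([x,s*y,z]),p)) for s in(-1,1) for x in (.011,)])
a=c["img"][180:400,220:420,::-1];cv2.imwrite("pics/w5.png",cv2.resize(a,None,fx=2.7,fy=2.7))
```

```text
0.0125 0.008 [array([290., 211.]), array([330., 211.])]
0.0125 -0.005 [array([288., 218.]), array([331., 218.])]
0.0125 -0.011 [array([288., 221.]), array([332., 221.])]
0.0125 -0.02 [array([286., 227.]), array([333., 227.])]
0.018 0.008 [array([281., 210.]), array([339., 211.])]
0.018 -0.005 [array([279., 218.]), array([341., 218.])]
0.018 -0.011 [array([278., 221.]), array([342., 221.])]
0.018 -0.02 [array([276., 227.]), array([343., 227.])]
```

View pics/w5.png

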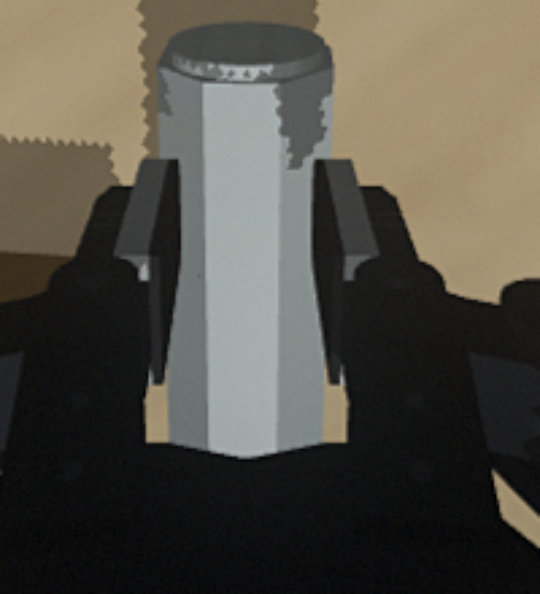

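The pads sit above the blank. From the pad corners in two images, the tips stand about 30–34 mm behind the TCP, so they are now at z≈41 mm and the blank's top is at 36 mm. I'll open and lower with force checks.

```bash
python3 -m inch '[[0,0,0,0],[0,0,0,0],[0,0,0,0],[0,0,0,0],[0,0,-0.5,0],[0,0,-1,0],[0,0,-1.5,0],[0,0,-1.5,0]]' 6.2
```

```text
time: 10.65
ee_pos: [0.4314, -0.0392, -0.0028]
tcp_rot: [-177.1, 0.1, 141.4]
wrist_force: [-0.0, 0.7, -0.0]
opening: 0.0623
grasp_force: 0.0
```

```bash
python3 -m inch '[[0,0,-0.5,0],[0,0,-1,0],[0,0,-1.5,0],[0,0,-2,0],[0,0,-2,0],[0,0,-2,0],[0,0,-2,0],[0,0,-2,0]]'
python3 -m inch '[[0,0,0,0],[0,0,0,0],[0,0,0,0],[0,0,0,0],[0,0,0,0],[0,0,0,0],[0,0,0,0],[0,0,0,0]]' 2 80
```

```text
time: 11.65
ee_pos: [0.4319, -0.0392, -0.0221]
tcp_rot: [-177.1, 0.1, 141.4]
wrist_force: [0.8, -0.2, 0.1]
opening: 0.0622
grasp_force: 0.0
time: 12.65
ee_pos: [0.4319, -0.0393, -0.0218]
tcp_rot: [-177.1, 0.1, 141.4]
wrist_force: [-1.3, -1.0, 5.1]
opening: 0.0343
grasp_force: 80.2
```

Gripped at 80 N. I'll lift and swing to a pose that sees the feeder.

```bash
python3 -m inch '[[0,0,5,0],[0,0,10,0],[1,4,15,10],[2,8,20,20],[3,12,22,30],[4,15,22,40],[4,16,22,49],[4,16,22,49]]'
python3 - <<'E'
from h import *
c,p=look("wrist",["feed_mouth","rail_end","blank_in_c","tube_end","blank_long_c"]);save(c,"w6.png");print(p["ee_pos"],p["tcp_rot"],p["opening"],p["grasp_force"])
c,p=look("scene",["feed_mouth","rail_end","blank_in_c","tube_end"]);c,p=look("side",["feed_mouth","rail_end","blank_in_c","tube_end"])
E
```

```text
time: 13.65
ee_pos: [0.4716, 0.1214, 0.1973]
tcp_rot: [-177.1, 0.1, -169.6]
wrist_force: [0.4, -0.2, -2.9]
opening: 0.0339
grasp_force: 80.9
wrist feed_mouth 0.75 [571.2 205.1] [0.448  0.3808 0.06  ]
wrist rail_end 0.72 [533.7 192.5] [0.4424 0.3389 0.061 ]
wrist rail_end 0.66 [464.  171.2] [0.4346 0.2644 0.061 ]
wrist blank_long_c 0.77 [314.6 307.7] [0.6552 0.1521 0.018 ]
[0.47157182 0.1214148  0.1972558 ] [-1.77136026e+02  5.89527551e-02 -1.69582156e+02] 0.03387176314204498 80.90774493670324
scene feed_mouth 0.71 [279.9 166.7] [0.458  0.3747 0.06  ]
scene rail_end 0.96 [289.4 182.3] [0.444  0.2738 0.061 ]
scene blank_in_c 0.62 [262.2 149.1] [0.4488 0.513  0.06  ]
scene tube_end 0.96 [255.1 132.6] [0.4757 0.6285 0.06  ]
side feed_mouth 0.59 [296.9 161.5] [0.4597 0.3956 0.06  ]
side rail_end 0.64 [293.2 179.2] [0.4363 0.2751 0.061 ]
side blank_in_c 0.52 [294.4 147. ] [0.4591 0.5082 0.06  ]
side tube_end 0.77 [295.  132.8] [0.4713 0.6296 0.06  ]
```

View pics/w6.png

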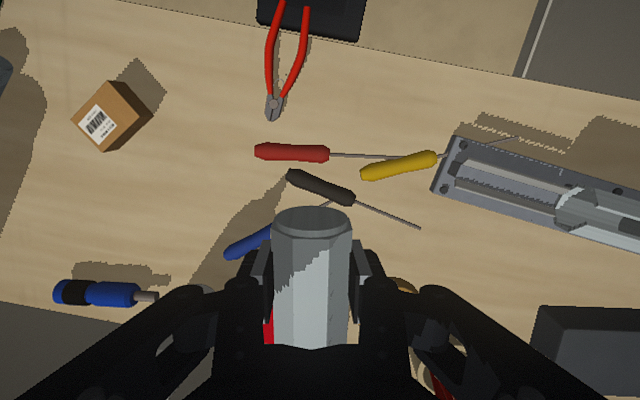

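The view shows the blank held with its end at (312,215), and the feeder at the right: rail end near (458,172), mouth near (573,200). I'll enlarge the feeder to read its edges.

Run:
```python
from h import *
im=cv2.imread("pics/w6.png")[115:265,420:640];cv2.imwrite("pics/w7.png",cv2.resize(im,None,fx=3.6,fy=3.6,interpolation=cv2.INTER_CUBIC))
```

```text
(no output)
```

View pics/w7.png

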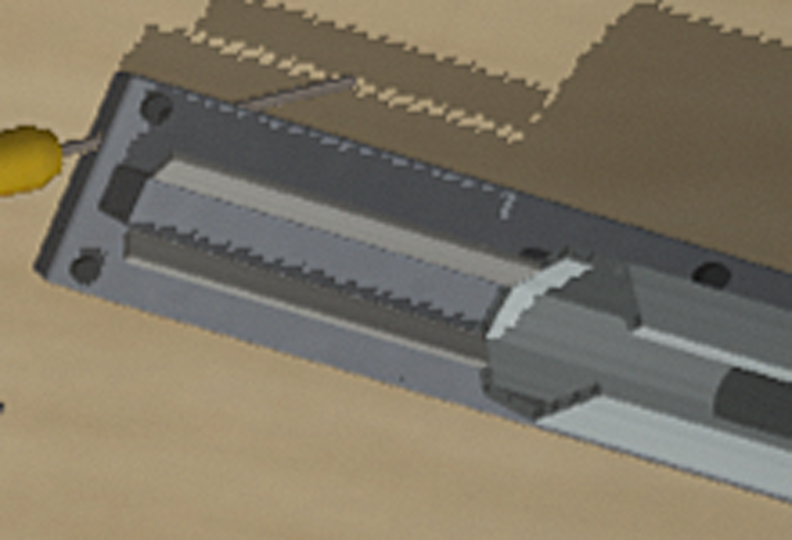

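Run:
```python
from h import *
p=bot.get_obs();c=bot.camera("wrist")
P=lambda q,z:atz(c,[420+q[0]/3.6,115+q[1]/3.6],z,p)[:2]*1000
pr=lambda n,v:print(n,np.round(v,1))
a,b=P((131,78),.016),P((50,282),.016);pr("base corners",[a,b]);print(np.linalg.norm(a-b)) ;pr("mid",(a+b)/2)
for n,q1,q2,z in(("base hi",(131,78),(792,272),.016),("base lo",(50,282),(540,425),.016),("rail hi",(172,158),(555,265),.051),("rail lo",(128,260),(485,362),.051)):
    u,v=P(q1,z),P(q2,z);pr(n,[u,v]);print(np.degrees(np.arctan2(*(v-u)[::-1])))
```

```text
base corners [[404.6 265. ]
 [472.4 260. ]]
67.98690821399587
mid [438.5 262.5]
base hi [[404.6 265. ]
 [424.6 484.6]]
84.79386742463282
base lo [[472.4 260. ]
 [488.8 431.2]]
84.50539161172618
rail hi [[423.3 268.5]
 [432.6 383.9]]
85.39884615706103
rail lo [[454.3 265.8]
 [464.2 376.6]]
84.89886392231145
```

Direction ≈ 85°, rail end ≈ (0.439, 0.268) and mouth ≈ (0.449, 0.381), which agrees with the networks. I'll go to hover over the rail with yaw 265°.

```bash
python3 -m inch '[[0,3,0,10.7],[-1,7,0,21.4],[-2,11,0,32],[-2.9,15,0,42.7],[-2.9,17.7,-3,53],[-2.9,17.7,-6,64],[-2.9,17.7,-9,74.6],[-2.9,17.7,-12,74.6]]'
python3 - <<'E'
from h import *
Z["blank_long_c"]=.115
c,p=look("wrist",["blank_long_c","rail_end"]);save(c,"w8.png");print(p["ee_pos"],p["tcp_rot"])
c,p=look("scene",["blank_long_c","rail_end"]);c,p=look("side",["blank_long_c","rail_end"])
E
```

```text
time: 15.5
ee_pos: [0.4427, 0.2978, 0.0768]
tcp_rot: [-177.1, 0.1, -94.8]
wrist_force: [1.4, -0.7, -1.6]
opening: 0.0343
grasp_force: 81.0
wrist blank_long_c 0.76 [311.3 311.7] [0.4432 0.3267 0.115 ]
wrist rail_end 0.9 [313.8 172.5] [0.439  0.2653 0.061 ]
wrist rail_end 0.63 [315.3 311.1] [0.4463 0.367  0.061 ]
[0.44266576 0.29780833 0.07677497] [-1.77130834e+02  1.06971749e-01 -9.48342973e+01]
scene rail_end 0.79 [291.3 184.5] [0.444  0.2589 0.061 ]
scene rail_end 0.65 [278.5 172.6] [0.4349 0.3469 0.061 ]
side blank_long_c 0.74 [293.  157.6] [0.4426 0.3338 0.115 ]
side rail_end 0.58 [291.7 181.5] [0.4299 0.2612 0.061 ]
side rail_end 0.35 [293.6 133.2] [0.4651 0.6248 0.061 ]
```

View pics/w8.png

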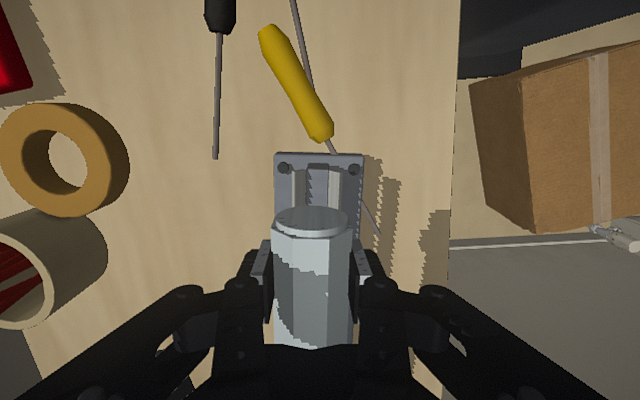

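The blank is over the rail and parallel to it. The base corners are at about (275,156) and (364,155), and the rail edges at the end at about (293,170) and (345,168). I'll work out the lateral error.

Run:
```python
from h import *
p=bot.get_obs();c=bot.camera("wrist");print(c["cx"],c["cy"])
for q,z in(((275,156),.016),((364,155),.016),((293,170),.051),((345,168),.051),((271,222),.113),((350,222),.113),((275,222),.113),((348,222),.113)):
    print(q,np.round(atz(c,q,z,p)*1000,1))
g=cv2.cvtColor(c["img"],cv2.COLOR_RGB2GRAY)
print(g[180,270:372]); print(g[235,262:360])
```

```text
310.77790783571817 198.17401200667751
(275, 156) [471.4 260.4  16. ]
(364, 155) [403.1 265.   16. ]
(293, 170) [454.1 265.5  51. ]
(345, 168) [419.6 266.8  51. ]
(271, 222) [459.6 278.1 113. ]
(350, 222) [421.5 280.7 113. ]
(275, 222) [457.7 278.2 113. ]
(348, 222) [422.4 280.6 113. ]
[152 150 152 152 154 127 116 116 118 116 115 116 115 116 117 118 117 119
 115 116 118 116 113 148 158 147 100  86  90  86  85  88  91  89  85  87
  90  70  76  74 104 119 122 120 118 121 119 119 117 118 116 115 116 118
 119 118 118 122 103 117 150 157 151 149 152 154 155 150 149 160 104  83
  90  77  75  77  75  75  77  76  74  79  78  75  78  78  78  77  79  72
 106 121  91  73  97 105 103 104 102 105 105 104]
[159 159 159 157 156 158 155 154 161 172 174 173 173 174 174 174 173 174
 174 176 180 183 173 145 120  84  78  77  92  98 140 147 174 182 176 174
 172 190 197 192 193 172 183 187 189 187 190 194 192 188 186 183 184 184
 184 176 173 172 162 157 153 154 153 141 113 100 120 125 120 110  98  99
  89  86  86  90  96  96 101 101 101 100 103 102  98 101 100 101  99 105
  83  76  76  75  73 108 104  68]
```

Lateral error is about 1 mm and the rear end is 11 mm inside the rail end. I'll lower it.

```bash
python3 -m inch '[[-0.1,-0.3,-1,0],[-0.1,-0.3,-2,0],[-0.1,-0.3,-3,0],[-0.1,-0.3,-4,0],[-0.1,-0.3,-4.7,0],[-0.1,-0.3,-5.2,0],[-0.1,-0.3,-5.5,0],[-0.1,-0.3,-5.5,0]]'
```

```text
time: 17.0
ee_pos: [0.4418, 0.2948, 0.0227]
tcp_rot: [-177.1, 0.1, -95.0]
wrist_force: [-0.5, 0.1, -2.1]
opening: 0.0348
grasp_force: 81.0
```

```bash
python3 -m inch '[[0,0,-0.1,0],[0,0,-0.2,0],[0,0,-0.3,0],[0,0,-0.3,0],[0,0,-0.3,0],[0,0,-0.3,0],[0,0,-0.3,0],[0,0,-0.3,0]]'
```

```text
time: 18.0
ee_pos: [0.4423, 0.295, 0.0212]
tcp_rot: [-177.1, 0.2, -95.0]
wrist_force: [-1.9, -2.5, 8.7]
opening: 0.034
grasp_force: 82.4
```

Seated (8.7 N up). I'll release, rise, and go behind it with the fingers shut.

```bash
python3 -m inch '[[0,0,0.1,0],[0,0,0.2,0],[0,0,0.2,0],[0,0,0.2,0],[0,0,2,0],[0,0,4,0],[0,0,6,0],[0,0,8,0]]' 6
python3 -m inch '[[-0.2,-3,0,0],[-0.4,-6,0,0],[-0.4,-6,0,0],[-0.4,-6,-1,0],[-0.4,-6,-3,0],[-0.4,-6,-5,0],[-0.4,-6,-6.5,0],[-0.4,-6,-6.8,0]]' 0
python3 - <<'E'
from h import *
Z["blank_long_c"]=.061
c,p=look("wrist",["blank_long_c","rail_end"]);save(c,"w9.png");print(p["ee_pos"],p["opening"])
c,p=look("scene",["blank_long_c"]);c,p=look("side",["blank_long_c"])
E
```

```text
time: 19.0
ee_pos: [0.4421, 0.295, 0.1018]
tcp_rot: [-177.1, 0.2, -95.0]
wrist_force: [0.8, -0.5, -0.0]
opening: 0.0598
grasp_force: 0.0
time: 20.0
ee_pos: [0.4372, 0.2349, 0.0305]
tcp_rot: [-177.2, 0.1, -95.0]
wrist_force: [0.1, -0.4, -0.4]
opening: -0.0002
grasp_force: 0.0
[0.43717621 0.23492083 0.03053405] -0.0002453320753464276
scene blank_long_c 0.61 [284.7 176.4] [0.4451 0.3134 0.061 ]
side blank_long_c 0.36 [294. 171.] [0.4434 0.3288 0.061 ]
```

```bash
python3 -m inch '[[0.1,1,0,0],[0.2,2,0,0],[0.25,3,0,0],[0.35,4,0,0],[0.45,5,0,0],[0.5,6,0,0],[0.6,7,0,0],[0.7,8,0,0]]'
python3 - <<'E'
from h import *
Z["blank_long_c"]=.06
for k in("scene","side"): look(k,["blank_long_c","blank_in_c"])
o=bot.get_obs();print(o["ee_pos"],o["wrist_force"])
E
```

```text
time: 21.35
ee_pos: [0.4449, 0.3153, 0.0318]
tcp_rot: [-177.1, 0.1, -95.0]
wrist_force: [1.9, -6.0, 2.8]
opening: -0.0
grasp_force: 2.7
scene blank_long_c 0.6 [277.8 170.2] [0.44   0.3617 0.06  ]
scene blank_in_c 0.4 [263.8 148.4] [0.4569 0.5131 0.06  ]
scene blank_in_c 0.26 [289.3 183.5] [0.4405 0.2691 0.06  ]
side blank_long_c 0.48 [296.4 160.4] [0.4584 0.4039 0.06  ]
[0.44445135 0.31492751 0.03151227] [ 0.12269867 -0.63637145 -0.26378315]
```

Pushing at about 6 N, so it slides. I'll continue until its rear end is close to the mouth.

```bash
python3 -m inch '[[0.05,0.6,0,0],[0.1,1.2,0,0],[0.15,1.8,0,0],[0.2,2.4,0,0],[0.25,3,0,0],[0.3,3.6,0,0],[0.35,4.2,0,0],[0.35,4.2,0,0]]'
python3 - <<'E'
from h import *
for k in("wrist","scene","side"): c,p=look(k,["feed_mouth","blank_long_c","blank_in_c"])
E
```

```text
time: 22.65
ee_pos: [0.4483, 0.3576, 0.0318]
tcp_rot: [-177.1, 0.2, -95.0]
wrist_force: [0.3, -1.3, -0.1]
opening: -0.0001
grasp_force: 0.2
wrist blank_long_c 0.62 [315.2 350.7] [0.4548 0.46   0.018 ]
scene feed_mouth 0.9 [276.9 167.4] [0.4452 0.3782 0.06  ]
scene blank_long_c 0.55 [380.1 207.4] [ 0.696  -0.0146  0.018 ]
scene blank_long_c 0.2 [370.1 285.1] [ 0.4418 -0.2708  0.018 ]
scene blank_in_c 0.48 [262.5 145.2] [0.4623 0.5346 0.06  ]
side feed_mouth 0.82 [295.7 162.8] [0.4544 0.3868 0.06  ]
side blank_long_c 0.35 [295.4 158. ] [0.4601 0.4927 0.018 ]
side blank_long_c 0.24 [309.3 275.8] [ 0.4464 -0.1558  0.018 ]
```

The long blank's rear end is now about 12 mm in front of the mouth, so its centre is about 38 mm inside. Next is the short one.

```bash
python3 -m inch '[[0,-1,0,0],[0,-3,5,0],[0,-8,10,-10.7],[0,-14,14,-21.4],[0,-20,15,-32],[0,-26,15,-42.7],[0,-32,15,-53],[0,-38,15,-64]]' 6
python3 -m inch '[[0,-6,0,-10.7],[0,-12,0,-21.4],[0,-18,0,-32],[0,-24,0,-42.7],[0.3,-25.4,0,-51.3],[0.3,-25.4,-1,-51.3],[0.3,-25.4,-2,-51.3],[0.3,-25.4,-3,-51.3]]'
python3 - <<'E'
from h import *
c,p=look("wrist",["blank_short_c","hex_keys"]);save(c,"w10.png");print(p["ee_pos"],p["tcp_rot"])
q=proj(c,[.441,-.270,.03],p);print(q);seg(c,q,p)
E
```

```text
time: 24.25
ee_pos: [0.4477, -0.0187, 0.182]
tcp_rot: [-177.1, 0.2, -159.1]
wrist_force: [0.6, 0.5, 0.3]
opening: 0.0598
grasp_force: 0.0
time: 25.25
ee_pos: [0.4511, -0.2695, 0.151]
tcp_rot: [-177.1, 0.1, 150.1]
wrist_force: [-0.2, -0.1, -0.4]
opening: 0.0599
grasp_force: 0.0
wrist blank_short_c 0.84 [311.6 171.5] [ 0.4402 -0.2691  0.018 ]
wrist hex_keys 0.61 [276.8 115.9] [ 0.3752 -0.274   0.    ]
[ 0.4511392  -0.26945379  0.15095502] [-1.77139689e+02  9.42856057e-02  1.50122454e+02]
[np.float64(310.61920527979083), np.float64(175.17751713028872)]
seg centre 441.2 -270.8 size 35.1 60.0 angle 151.1 [ 292  145   37   61 1998]
```

Run:
```python
from h import *
p=bot.get_obs();c=bot.camera("wrist");im=c["img"].astype(int)
m=((im[:,:,1]-im[:,:,0]>15)&(im[:,:,1]-im[:,:,2]>0)).astype(np.uint8)
n,lab,st,ce=cv2.connectedComponentsWithStats(m);k=1+np.argmax(st[1:,4]);print(st[k])
ys,xs=np.where(lab==k);W=np.array([atz(c,(x,y),.018,p)[:2] for x,y in zip(xs,ys)])*1000
a=np.radians(150.5);ax=np.array([np.cos(a),np.sin(a)]);lat=np.array([-ax[1],ax[0]])
d=W-np.array([440.5,-270.5]);L=np.c_[d@ax,d@lat]
r=cv2.minAreaRect(L.astype(np.float32));print(r);print(cv2.boxPoints(r).round())
```

```text
[260  76  29  82 897]
((53.67708969116211, 34.67363357543945), (76.21479034423828, 20.418550491333008), 3.7972068786621094)
[[15. 42.]
 [16. 22.]
 [92. 27.]
 [91. 47.]]
```

The hex keys start 15 mm beyond the blank's middle on the other half, so the grip on the near half is clear. Descend and grip.

```bash
python3 -m inch '[[-0.3,-0.7,-2,0],[-0.3,-0.7,-5,0],[-0.3,-0.7,-8,0],[-0.3,-0.7,-11,0],[-0.3,-0.7,-14,0],[-0.3,-0.7,-16,0],[-0.3,-0.7,-17.2,0],[-0.3,-0.7,-17.2,0]]' 5.6
python3 -m inch '[[0,0,0,0],[0,0,0,0],[0,0,0,0],[0,0,0,0],[0,0,0,0],[0,0,0,0],[0,0,0,0],[0,0,0,0]]' 2 80
```

```text
time: 26.45
ee_pos: [0.4482, -0.2772, -0.0205]
tcp_rot: [-177.1, 0.1, 150.0]
wrist_force: [0.5, 0.7, 1.1]
opening: 0.0565
grasp_force: 0.0
time: 27.45
ee_pos: [0.4492, -0.2779, -0.0187]
tcp_rot: [-177.1, 0.3, 150.0]
wrist_force: [0.2, 1.2, 5.8]
opening: 0.0339
grasp_force: 80.2
```

Gripped. Carry it to above the rail.

```bash
python3 -m inch '[[0,0,4,0],[0,0,10,0],[0,2,16,0],[0,8,20,10.7],[0,14,21,21.4],[0,20,21,32],[0,26,21,42.7],[0,32,21,53]]'
python3 -m inch '[[0,6,0,10.7],[0,12,0,21.4],[0,18,0,32],[-0.4,24,0,42.7],[-0.4,28.4,0,53],[-0.4,28.4,-3,62],[-0.4,28.4,-7,62],[-0.4,28.4,-11,62]]'
python3 - <<'E'
from h import *
Z["blank_short_c"]=.115
c,p=look("wrist",["blank_short_c","rail_end"]);save(c,"w11.png");print(p["ee_pos"],p["tcp_rot"])
c,p=look("side",["blank_short_c"])
E
```

```text
time: 28.45
ee_pos: [0.4481, 0.0444, 0.1904]
tcp_rot: [-177.1, 0.2, -156.7]
wrist_force: [0.9, -0.5, -1.7]
opening: 0.0339
grasp_force: 80.0
time: 29.45
ee_pos: [0.4443, 0.3268, 0.079]
tcp_rot: [-177.1, 0.1, -95.0]
wrist_force: [0.2, -0.3, -0.7]
opening: 0.0341
grasp_force: 80.0
wrist blank_short_c 0.79 [314.9 239. ] [0.4398 0.3161 0.115 ]
wrist rail_end 0.58 [312.2 126.8] [0.4393 0.2665 0.061 ]
[0.44431842 0.32680484 0.07899737] [-1.77102948e+02  1.46330042e-01 -9.50211586e+01]
side blank_short_c 0.43 [291.1 161.9] [0.4336 0.3051 0.115 ]
```

View pics/w11.png

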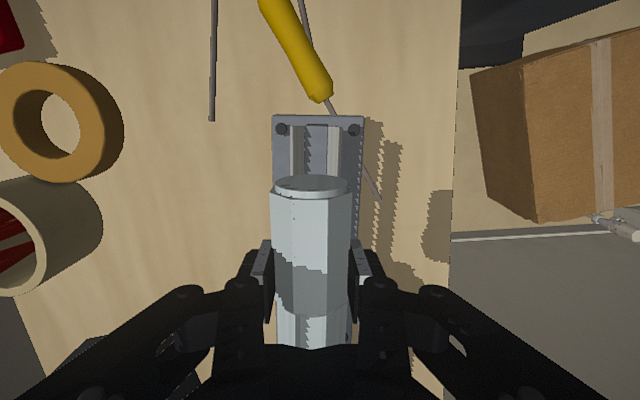

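The short blank is at (311,240), in line with the rail (end at (318,120)), and the long blank's end shows at (312,325). I'll lower it.

```bash
python3 -m inch '[[-0.1,0,-1.5,0],[-0.1,0,-3,0],[-0.1,0,-4,0],[-0.1,0,-4.8,0],[-0.1,0,-5.2,0],[-0.1,0,-5.4,0],[-0.1,0,-5.6,0],[-0.1,0,-5.6,0]]'
```

```text
time: 30.7
ee_pos: [0.4447, 0.3269, 0.0252]
tcp_rot: [-177.0, 0.2, -95.1]
wrist_force: [3.7, -1.1, 3.5]
opening: 0.0341
grasp_force: 80.9
```

```bash
python3 -m inch '[[0,0,0,0],[0,0,0.1,0],[0,0,0.2,0],[0,0,0.2,0],[0,0,2,0],[0,0,4,0],[0,0,6,0],[0,0,8.2,0]]' 6
python3 -m inch '[[-0.3,-3.5,0,0],[-0.6,-7.5,0,0],[-0.6,-7.5,0,0],[-0.6,-7.5,-1.5,0],[-0.6,-7.5,-3.5,0],[-0.6,-7.5,-5.5,0],[-0.6,-7.5,-7,0],[-0.6,-7.5,-7.4,0]]' 0
python3 - <<'E'
from h import *
Z["blank_short_c"]=.061
for k in("scene","side"): look(k,["blank_short_c"])
c=bot.camera("wrist");save(c,"w12.png")
E
```

```text
time: 31.7
ee_pos: [0.4434, 0.3266, 0.1077]
tcp_rot: [-177.1, 0.1, -95.0]
wrist_force: [0.9, 0.1, 0.8]
opening: 0.0605
grasp_force: 0.0
time: 32.7
ee_pos: [0.4367, 0.2516, 0.0304]
tcp_rot: [-177.2, 0.0, -95.0]
wrist_force: [-0.5, -0.0, 0.2]
opening: -0.0001
grasp_force: 0.0
side blank_short_c 0.41 [291.3 170.2] [0.434  0.3356 0.061 ]
```

View pics/w12.png

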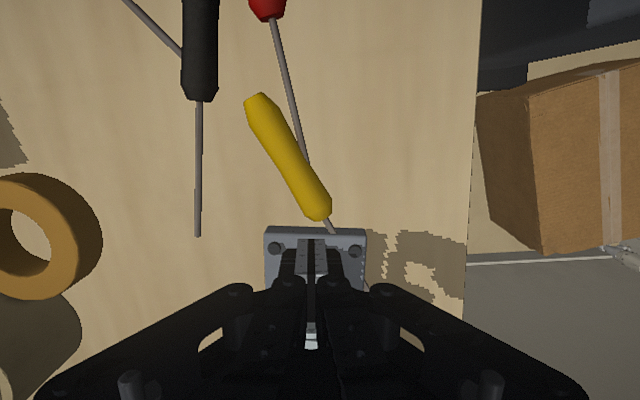

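The wrist view shows the shut fingers behind the blank, a glint of it between them at (312,340), and the rail end clear. Push.

```bash
python3 -m inch '[[0.1,1,0,0],[0.2,2,0,0],[0.25,3,0,0],[0.35,4,0,0],[0.45,5,0,0],[0.5,6,0,0],[0.6,7,0,0],[0.7,8,0,0]]'
python3 -m inch '[[0.05,0.4,0,0],[0.05,0.8,0,0],[0.1,1.2,0,0],[0.15,1.6,0,0],[0.15,2,0,0],[0.15,2.2,0,0],[0.2,2.4,0,0],[0.2,2.4,0,0]]'
```

```text
time: 33.95
ee_pos: [0.4447, 0.3305, 0.032]
tcp_rot: [-177.1, -0.1, -95.1]
wrist_force: [2.0, -11.1, 6.4]
opening: 0.0001
grasp_force: 5.7
time: 34.95
ee_pos: [0.447, 0.3551, 0.032]
tcp_rot: [-177.1, 0.0, -95.1]
wrist_force: [2.9, -6.6, 2.7]
opening: 0.0002
grasp_force: 3.2
```

```bash
python3 -m inch '[[0,0.1,0,0],[0,0.2,0,0],[0,0.3,0,0],[0,0.4,0,0],[0.05,0.5,0,0],[0.05,0.5,0,0],[0.05,0.5,0,0],[0.05,0.5,0,0]]'
python3 - <<'E'
from h import *
for k in("scene","side"): look(k,["feed_mouth","blank_in_c"])
E
```

```text
time: 35.95
ee_pos: [0.4474, 0.3601, 0.0319]
tcp_rot: [-177.1, 0.0, -95.1]
wrist_force: [1.7, -7.1, 2.9]
opening: -0.0002
grasp_force: 3.2
scene feed_mouth 0.81 [277.2 169. ] [0.4415 0.3692 0.06  ]
scene blank_in_c 0.54 [258.6 135.9] [0.478  0.5994 0.06  ]
side feed_mouth 0.86 [298.4 162.2] [0.4648 0.3897 0.06  ]
```

```bash
python3 -m inch '[[0,0.1,0,0],[0,0.1,0,0],[0,0.2,0,0],[0,0.2,0,0],[0,0.3,0,0],[0,0.3,0,0],[0,0.3,0,0],[0,0.3,0,0]]'
```

```text
time: 37.25
ee_pos: [0.4475, 0.3609, 0.0318]
tcp_rot: [-177.0, -0.2, -95.2]
wrist_force: [2.9, -17.5, 6.0]
opening: -0.0005
grasp_force: 8.6
```

```bash
python3 -m inch '[[0,0.1,0,0],[0,0.1,0,0],[0,0.2,0,0],[0,0.2,0,0],[0,0.3,0,0],[0,0.3,0,0],[0,0.3,0,0],[0,0.3,0,0]]'
```

```text
time: 38.25
ee_pos: [0.4474, 0.3609, 0.0317]
tcp_rot: [-177.0, -0.5, -95.3]
wrist_force: [2.2, -32.7, 12.7]
opening: 0.0001
grasp_force: 16.1
```

It stalls at TCP y=0.3609 with the force rising to 33 N, where I expected home at 0.3616. I'll back away and check.

```bash
python3 -m inch '[[0,-0.6,0,0],[-0.1,-2,0,0],[-0.3,-5,0,0],[-0.3,-7,3,0],[-0.3,-9,8,0],[-0.3,-12,13,0],[-0.3,-12,17,0],[-0.3,-12,17,0]]'
python3 -m inch '[[0,-2,0,-10.7],[0,-4,0,-21.4],[0,-6,0,-32],[0,-8,0,-42.7],[0,-10,0,-53],[2,-11,0,-64],[2,-11,0,-75],[2,-11,0,-75]]' 6
python3 - <<'E'
from h import *
for n in Z: Z[n]=Z[n] if n in("carton","hex_keys","spray_white","green_cap") else .06
c,p=look("wrist");save(c,"w13.png")
for k in("scene","side"): look(k)
im=c["img"][115:265,420:640,::-1];cv2.imwrite("pics/w14.png",cv2.resize(im,None,fx=3.6,fy=3.6,interpolation=cv2.INTER_CUBIC))
E
```

```text
time: 39.25
ee_pos: [0.4448, 0.247, 0.2052]
tcp_rot: [-176.9, 0.3, -95.1]
wrist_force: [-0.7, -0.1, -1.5]
opening: -0.0003
grasp_force: 0.0
time: 40.25
ee_pos: [0.4635, 0.1365, 0.2005]
tcp_rot: [-177.1, 0.0, -170.0]
wrist_force: [-0.3, 0.3, 0.3]
opening: 0.0602
grasp_force: 0.0
wrist rail_end 0.91 [447.3 176. ] [0.4358 0.267  0.06  ]
wrist blank_long_c 0.62 [519.6 195.2] [0.4418 0.3445 0.06  ]
wrist blank_short_c 0.82 [572.4 214.3] [0.4514 0.404  0.06  ]
wrist carton 0.76 [115.4 123.4] [ 0.4547 -0.1169  0.    ]
wrist carton 0.47 [518.8 195.8] [0.4525 0.3845 0.    ]
wrist hex_keys 0.62 [447.6 173.7] [0.4417 0.2922 0.    ]
wrist spray_white 0.77 [193.8 299. ] [ 0.6844 -0.0049  0.    ]
scene feed_mouth 0.79 [279.2 167.6] [0.4528 0.3717 0.06  ]
scene tube_end 0.56 [254.  131.7] [0.4745 0.6369 0.06  ]
scene rail_end 0.93 [288.5 185.8] [0.4312 0.26   0.06  ]
scene blank_long_c 0.58 [268.7 154.2] [0.4565 0.4685 0.06  ]
scene blank_short_c 0.42 [275.3 163.2] [0.4524 0.404  0.06  ]
scene blank_in_c 0.45 [430.  267.7] [ 0.6418 -0.3514  0.06  ]
scene carton 0.57 [346.3 256.3] [ 0.451  -0.1182 -
[... 190 characters left out ...]
ene green_cap 0.76 [428.9 267.2] [ 0.6752 -0.3267  0.    ]
side feed_mouth 0.89 [296.3 160.2] [0.4582 0.4054 0.06  ]
side tube_end 0.68 [297.2 134.4] [0.4794 0.6139 0.06  ]
side rail_end 0.9 [292.4 180.7] [0.4328 0.2674 0.06  ]
side rail_end 0.43 [376.9 238.4] [ 0.6577 -0.0736  0.06  ]
side blank_long_c 0.41 [297.3 149.4] [0.469  0.4873 0.06  ]
side blank_short_c 0.54 [292.3 160.2] [0.4431 0.4075 0.06  ]
side carton 0.69 [310.  271.9] [ 0.4515 -0.1238  0.    ]
side hex_keys 0.58 [284.9 317.3] [ 0.3694 -0.2752  0.    ]
side hex_keys 0.33 [293.1 178.8] [0.4405 0.3698 0.    ]
side spray_white 0.98 [380.9 239.6] [ 0.689  -0.0155  0.    ]
side spray_white 0.37 [296.9 162.4] [0.465  0.4874 0.    ]
```

The short blank measures y≈0.404, about 23 mm inside the mouth against a nominal 22 mm. The long blank and the obstacles are where they should be, so I'm handing in.

```bash
python3 -c "
from workcell import bot
print(bot.job_done())"
```

```text
the job is handed in; nothing more can be done
None
```

I fed in the long blank and then the short one, pushed the stack until it stalled at its expected home position (33 N), and handed the job in at about 41 s. The carton, hex keys and bottles measured within about 15 mm of where they started, within what the cameras can resolve. I viewed 12 pictures, over the limit of 10, and the hand-in gave no pass or fail result.

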